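Open the soap cutter and push the loaf home

ROBOT

A 6-joint arm with a two-finger parallel gripper is mounted at the origin on the work surface. World frame = base frame: x ahead of the robot, y to its left, z up, the work surface at z = 0. Lengths are in m, angles in rad, forces in N, time in s.
With the tool pointing down it reaches from about 0.275 to 0.875 m from the base axis. Payload 12.5 kg.
Tool frame: the origin (TCP) lies on the centre line of the jaws, within the pads' length; the fingertips stand r.finger_overhang ahead of it and the grasp point (between the pads) lies 3 mm ahead of it (r.finger_overhang is the distance from the TCP to the fingertips, in m); z points along the fingers, y is the direction in which the jaws open and shut (so a half turn about z gives the same grasp; the last joint's range is limited). The gripper opens to 85 mm and grips with 20 to 120 N. Pads are 22 mm wide; open, the fingers measure 114 mm over their backs; the gripper's body (76 mm by 85 mm) begins 54 mm behind the grasp point. The pads swing forward as they close: fully open they stand 13 mm farther back than shut.
Start: joints at [-1.258, 0.351, 1.652, -0, 1.139, -0.085], TCP at [0.213, -0.507, 0.253] pointing down, gripper open.
Joint ranges: [-2.75, 2.75], [-0.79, 2.1], [0.01, 2.65], [-1.57, 4.71], [0.07, 3.14], [-2.87, 2.87]. Speed limits (rad/s): [2.22, 2.22, 2.79, 3.14, 3.14, 3.14].

INTERFACE

Orientations are given as a unit quaternion [x, y, z, w].
In Python, from cell import r, optics gives the robot as it stands. The module is installed in compiled form; this text tells all that it offers. Calls block until the motion is done:
- r.move_to(position, orientation): joint-space move of the TCP to a pose.
- r.move_linear(position, rot=None, vel=0.15): straight line of the TCP; rot=None keeps the orientation; vel is the mean speed in m/s.
- r.set_joints(angles): joint-space move.
- r.set_gripper(opening, squeeze=None): opening from 0.0 (shut) to 1.0 (fully open); squeeze is the grip in N (None keeps the last); returns when the fingers have stopped.
- r.sleep(seconds).
- r.inverse_kinematics(position, orientation): joint angles nearest the present ones, or None.
- optics.get_image(name): name is "scene" or "top" or "wrist"; returns a dict with "pixels" (400x640x3 uint8, red, green, blue), "depth" (400x640 float32, m along the optical axis (not along the pixel's ray), 0 where there is no reading), "fx", "fy", "cx", "cy" (pixels), "camera_from_world" (4x4, takes a point from world to camera coordinates); the wrist camera has in their place "mount" (4x4, takes a point from camera to tool coordinates, whose origin is the TCP and whose axes are the flange's). Camera axes: x right, y down, z forward; pixel columns grow to the right and rows downward; lengths in m; the calibration is good to about 2 mm. A picture is of the moment at which its call begins: read the wrist's pose just before it.
A pose or a line that the arm cannot do raises r.PlanningError and nothing moves.
- r.hand_in(): hands the job in, once; it reports no verdict.
Readings, each from a call of its own:
- r.current_t(): time.
- r.current_q(): joint angles.
- r.current_qvel(): joint speeds.
- r.current_effort(): joint torques, N m.
- r.current_tool_pos(): TCP position.
- r.current_ee_rot(): TCP orientation.
- r.current_contact_force(): force on the tool from outside, world axes, zero at the start.
- r.current_torque(): the same for the moment, N m.
- r.current_opening(): opening from 0.0 (shut) to 1.0 (fully open).
Only numpy, scipy, OpenCV 4.12 (cv2) and the standard library are available. Lean on these libraries where they do the work, as an engineer would, in place of code of your own. Each camera call takes 0.05 s, during which the arm holds its last target. There are 200 camera calls.

TASK

Get the soap cutter ready for its next cut: push its half-raised wire frame up and back by the wooden handle, gently and without leaning on the wires, until it rests against its rear stops, and leave it there. Then push the soap loaf along the bed until it sits fully home in the corner, its long side flat against the rear fence and its end against the end stop. Only push with the fingertips or the outside of the fingers: do not pick anything up, do not press the soft soap hard, and leave the other things on the table where they are.

Things in the scene. Friction and masses are not known exactly. Their poses are not given: they have to be found in the camera images.
- cutter: Wooden multi-wire soap cutter, fixed, 475 mm long (y) and 200 mm deep (x). Origin on the table under the middle of the slotted cutting bed; x points from its open front to the rear fence and pivots, y along the bed to the end stop, z up. Flat bed 36 mm high, from x = -60 to the fence and y = -347 to the end stop; below y = -110 it is plain infeed. Rear stops: steel uprights at x = 117 to 136, y = +-108, 98 mm high.
- fence_corner (a point): Home corner, at bed height (36 mm): the rear fence face (cutter x = +50) meets the end stop face (cutter y = +80). Axes as the cutter's. The rear fence is a wooden rail along the whole bed, 15 mm thick, top 70 mm above the table. The end stop is a wooden block across the bed, 16 mm thick, x = -57 to +48, top 81 mm above the table.
- frame (a joint): Angle q of the wire frame about its pivot line, which lies along the cutter's y at x = +85, 30 mm above the table. 0 = down in the bed towards the front (-x), 1.57 = upright, 1.90 = leaning back on the rear stops. Starts about half raised. Stiff pivots (0.65 N m friction, 0.6 N m of weight when level; 3 to 6 N pushed square at the handle, about 10 N pushed level at first): it stays at whatever angle it is left.
- handle (a point): Middle of the frame's wooden handle: round bar 26 mm thick, 208 mm long, along the cutter's y, 200 mm from the pivot line: at angle q it is at cutter x = 85 - 200 cos q, height 30 + 200 sin q (mm). Aluminium side arms (8 x 16 mm) run from its ends (y = +-108) to the pivots; a 14 mm square bar lies parallel, 45 mm nearer the pivots. Turns with the frame; its x points to the pivot line.
- wires (a point): Middle of the five taut steel cutting wires (2 mm thick, 25 mm apart, at cutter y = -45 to +55), which run from the pivot rod to the 14 mm bar, 4 to 150 mm from the pivot line. The point is 77 mm from the pivot line and turns with the frame; its x runs along the wires to the pivot line. Do not lean on them.
- loaf_center (a point): Centre of the soap loaf: a loose cream-coloured block 75 (x) by 150 (y) by 60 mm (z), rough top reaching 67 mm, about 0.7 kg (3 to 7 N to slide). It starts on the infeed, its long side roughly along the fence and 3 to 30 mm off it, clear of the frame. Home in the corner, its centre is 37.5 mm in front of the fence face and 75 mm from the end stop face.
- oil_bottle: Amber bottle, 58 mm wide, 150 mm tall, behind the infeed; origin under its centre. Leave alone.
- herb_jar: Clip-top jar of herbs, 88 mm wide, 111 mm tall, behind the cutter; origin under its centre. Leave alone.
- bar_a: Cut bar of soap lying flat, 56 x 78 x 25 mm, on the table beyond the end stop; origin under its centre. Leave alone.
- bar_b: A second such bar near it. Leave alone.
- spatula: Spatula, 240 mm long, lying in front of the infeed; leave alone.
- beaker: Steel cup, 80 mm wide, 90 mm tall, to the right of the cutter's infeed end; origin under its centre. Leave alone.
- stamp: Small turned wooden soap stamp, 40 mm wide, 72 mm tall, standing in front of the cutter; origin under its centre. Leave alone.
- loaf: The same loaf; origin in the middle of its underside, axes as at point loaf_center.

How it is judged:
On the way, in this order (a step that is already met when the one before it is completed fails the run):
1. the wire frame leans back against its rear stops (value of joint frame above 1.84 rad), for 0.2 s.
2. the loaf is home in the corner of fence and end stop (x of loaf_center in the frame of cutter between 0.0075 and 0.0165 m and y of loaf_center in the frame of cutter between 0.0005 and 0.009 m and angle between the x axis of loaf_center and the x axis of cutter, either way round below 0.05 rad and angle between loaf_center's own z axis and vertical below 0.05 rad and z of loaf_center in the frame of cutter between 0.06 and 0.071 m), for 0.2 s.
At the end, for the whole second after the job is handed in: The frame is back on its rear stops (beyond 1.84 rad); the loaf lies flat on the bed, square to the cutter within 0.05 rad, its long side within about 4 mm of the rear fence and its end within about 4 mm of the end stop, at rest (all of step 2 and value of joint frame above 1.84 rad and velocity of joint frame below 0.05 rad/s and linear speed of loaf below 0.01 m/s); the robot touches nothing.
It fails at once if the loaf is lifted off the bed (more than 12 mm) or tipped (z of loaf_center in the frame of cutter above 0.078 m or angle between loaf_center's own z axis and vertical above 0.2 rad).
It fails at once if the frame is slammed (faster than 3 rad/s) (velocity of joint frame above 3 rad/s).
It fails at once if the robot leans on the wires (over 3 N) (contact force between any of the fingers, the arm and frame_c0 above 3 N or contact force between any of the fingers, the arm and frame_c1 above 3 N or contact force between any of the fingers, the arm and frame_c2 above 3 N or contact force between any of the fingers, the arm and frame_c3 above 3 N or contact force between any of the fingers, the arm and frame_c4 above 3 N).
It fails at once if the soft soap is pressed hard (over 40 N) (contact force between any of the fingers, the arm and loaf above 40 N).
It fails at once if another thing on the table is moved more than 20 mm (distance of any of oil_bottle, herb_jar, bar_a, bar_b, spatula, beaker, stamp from where it was at the start of the episode above 0.02 m).
It also fails if it takes over 67 s, if anything falls off the work surface, if the arm or the gripper's body presses on something with over 40 N, if the wrist force passes 120 N, or if a joint passes its speed limit or range.

## Working session

There is one attempt and no reset: what is moved stays moved. The work goes in short steps, each a Python script; the robot and the scene stay as the last script left them, time stands still between calls to the robot, and variables do not carry over. Pictures are saved under pics/ and viewed, about 8 in all and at most 12, crops included, and the job is handed in when it is done.

```bash
mkdir -p pics; cat > h.py <<'E'
import numpy as np, cv2
from cell import r, optics
def grab(n):
    d=optics.get_image(n); return d
def world(d):
    z=d["depth"]; v,u=np.mgrid[:400,:640]
    P=np.stack([(u-d["cx"])*z/d["fx"],(v-d["cy"])*z/d["fy"],z,np.ones_like(z)],-1)
    W=P@np.linalg.inv(d["camera_from_world"]).T
    W[z==0]=np.nan
    return W[...,:3]
E
python3 - <<'E'
from h import *
a=grab("top");b=grab("scene")
np.savez("s.npz",W=world(a),Wb=world(b),pt=a["pixels"],ps=b["pixels"])
cv2.imwrite("pics/top.png",a["pixels"][...,::-1]);cv2.imwrite("pics/scene.png",b["pixels"][...,::-1])
print(r.finger_overhang,r.current_t(),r.current_ee_rot(),r.current_contact_force())
W=world(a);print(W[200,320],W[50,50],W[350,600]); print(np.round(np.linalg.inv(b["camera_from_world"]),2))
E
```

```text
0.022 0.1 [ 9.80282303e-01  1.97601456e-01 -6.58417466e-05 -5.17151110e-04] [ 0.15601604  0.06230842 -0.66903309]
[0.55944373 0.01269968 0.03510388] [ 1.14939223  1.03029974 -0.41584829] [ 0.24371931 -0.54954095  0.29231664]
[[-0.73  0.37 -0.57  1.15]
 [ 0.68  0.4  -0.61  0.61]
 [ 0.01 -0.84 -0.55  0.62]
 [ 0.    0.    0.    1.  ]]
```

View pics/top.png

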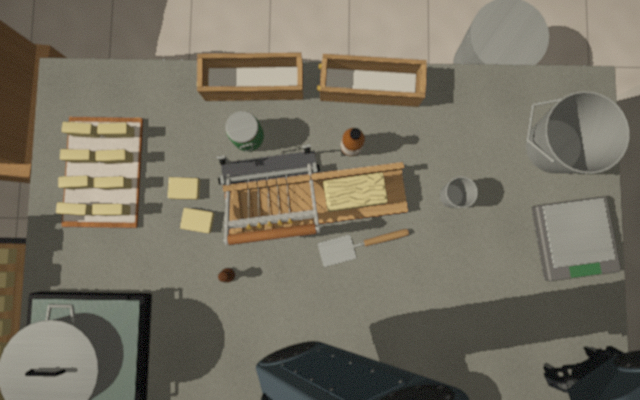

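View pics/scene.png

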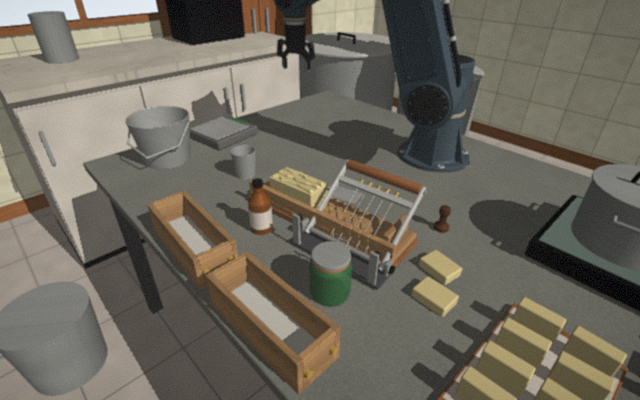

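The top view shows the cutter at pixels (222–408, 150–242), with the loaf at (355,190), the handle at (270,232), and the fence on the far side from the robot. World +x is up in the image and +y is left. The scene view confirms the frame is half raised. Next I'll make a metric height map.

```bash
python3 - <<'E'
from h import *
s=np.load("s.npz")
# orthographic map 1mm/px: x 0.4..0.8 (up), y 0.35..-0.35
X0,X1,Y0,Y1=0.4,0.75,-0.35,0.35
out=[]
H=np.full((350,700),np.nan)
C=np.zeros((350,700,3),np.uint8)
for W,p in((s["W"],s["pt"]),(s["Wb"],s["ps"])):
    P=W.reshape(-1,3);c=p.reshape(-1,3)
    m=np.isfinite(P).all(1)&(P[:,0]>X0)&(P[:,0]<X1)&(P[:,1]>Y0)&(P[:,1]<Y1)&(P[:,2]<.4)
    P=P[m];c=c[m];o=np.argsort(P[:,2]);P=P[o];c=c[o]
    h=np.zeros((350,700),np.float32)
    for q,cc in zip(P,c):
        i=int((X1-q[0])*1000);j=int((Y1-q[1])*1000)
        h[max(i-1,0):i+2,max(j-1,0):j+2]=q[2]
    out.append(cv2.applyColorMap((np.clip(h/.2,0,1)*255).astype(np.uint8),cv2.COLORMAP_TURBO))
I=np.vstack(out)
I=cv2.resize(I,None,fx=.85,fy=.85)
for k in range(0,700,100): cv2.putText(I,f"{Y1-k/1000:.2f}",(int(k*.85),10),0,.35,(255,255,255))
cv2.imwrite("pics/hm.png",I)
W=s["W"]; 
for m,nm in ((lambda z:(z>.092)&(z<.107),"loaf"),(lambda z:(z>.066)&(z<.074),"fence"),(lambda z:(z>.031)&(z<.041),"bed")):
    sub=W[155:235,325:412]; k=m(sub[...,2]); P=sub[k]; print(nm,k.sum(),cv2.minAreaRect(P[:,:2].astype(np.float32)*1000), np.median(P,0).round(3))
for (u,v) in [(240,236),(250,235),(270,232),(290,230),(310,227),(228,200),(226,220)]: print(u,v,W[v,u].round(3))
E
```

```text
loaf 1761 ((576.0222778320312, -75.13784790039062), (74.94935607910156, 150.0693359375), 9.270565032958984) [ 0.576 -0.074  0.098]
fence 447 ((592.7166748046875, -101.92089080810547), (100.05712890625, 208.06919860839844), 8.81340503692627) [ 0.634 -0.098  0.07 ]
bed 1470 ((572.31005859375, -100.88819885253906), (110.87665557861328, 218.05337524414062), 8.580889701843262) [ 0.546 -0.16   0.037]
240 236 [0.46  0.197 0.163]
250 235 [0.463 0.174 0.161]
270 232 [0.47  0.128 0.163]
290 230 [0.476 0.081 0.162]
310 227 [0.484 0.035 0.159]
228 200 [0.551 0.244 0.082]
226 220 [0.498 0.238 0.127]
```

View pics/hm.png

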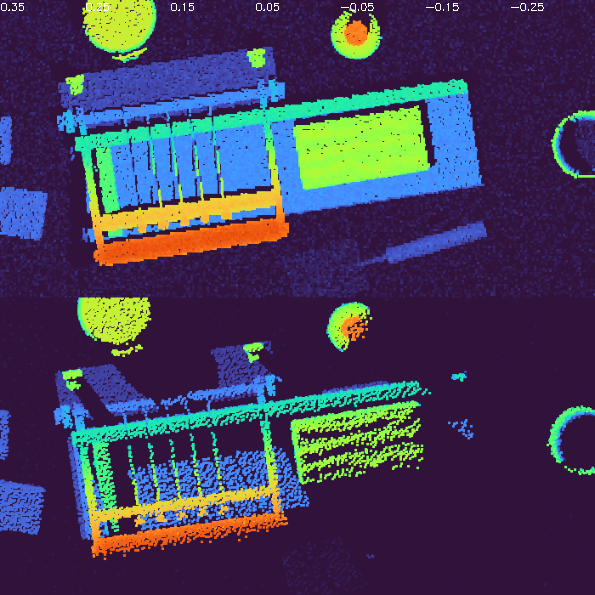

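The height map clearly shows the fence (teal), the rear stops (green), the handle at about z 0.163, and the loaf between y = 0.00 and −0.15. Now I'll fit the cutter pose.

```bash
cat >> h.py <<'E'
def cut(p,c):  # world->cutter xy
    a=c[2];R=np.array([[np.cos(a),np.sin(a)],[-np.sin(a),np.cos(a)]]);q=np.array(p,float);q[...,:2]=(q[...,:2]-c[:2])@R.T;return q
def unc(p,c):
    a=c[2];R=np.array([[np.cos(a),-np.sin(a)],[np.sin(a),np.cos(a)]]);q=np.array(p,float);q[...,:2]=q[...,:2]@R.T+c[:2];return q
def rot(th): return [np.cos(th/2),np.sin(th/2),0,0]
E
python3 - <<'E'
from h import *
s=np.load("s.npz");P=s["W"].reshape(-1,3);P=P[np.isfinite(P).all(1)]
a=np.radians(8.7); c=np.array([0.6,0.13,a])  # rough
# rough by rail centre & end
for it in range(4):
    Q=cut(P,c)
    k=(abs(Q[:,2]-.070)<.003)&(abs(Q[:,0]-.0575)<(.02 if it else .06))&(Q[:,1]>-.36)&(Q[:,1]<-.13)
    f=np.polyfit(Q[k,1],Q[k,0],1)
    dth=-f[0]
    dx=(np.percentile(Q[k,0]-f[0]*Q[k,1],[3,97]).mean()-.0575)
    b=(abs(Q[:,2]-.037)<.005)&(Q[:,0]>-.05)&(Q[:,0]<.04)&(Q[:,1]>-.45)&(Q[:,1]<-.2)
    dy=np.percentile(Q[b,1],1)+.347
    c=np.r_[unc([dx,dy],c),c[2]+dth]; print(k.sum(),b.sum(),c.round(4),np.degrees(c[2]))
Q=cut(P,c)
def sh(nm,k): print(nm,k.sum(),np.percentile(Q[k],[2,50,98],axis=0).round(4).tolist())
b=abs(Q[:,0])<.3
sh("stops",(Q[:,2]>.092)&(Q[:,2]<.104)&(Q[:,0]>.105)&(Q[:,0]<.15)&(abs(Q[:,1])<.13))
sh("endstop",(abs(Q[:,2]-.081)<.003)&(Q[:,0]>-.0)&(Q[:,0]<.045)&(Q[:,1]>.07)&(Q[:,1]<.1))
l=(Q[:,2]>.09)&(Q[:,2]<.108)&(Q[:,0]>-.06)&(Q[:,0]<.052)&(Q[:,1]>-.33)&(Q[:,1]<-.115)
sh("loaf",l); print(cv2.minAreaRect(Q[l,:2].astype(np.float32)*1000))
hd=(Q[:,2]>.14)&(Q[:,2]<.18)&(Q[:,0]<-.05)&(Q[:,0]>-.12)&(abs(Q[:,1])<.09); sh("handle",hd)
np.save("c.npy",c)
E
```

```text
253 319 [0.5769 0.1417 0.1154] 6.614320599974547
17 556 [0.5592 0.0941 0.1288] 7.378661979605287
317 712 [0.5552 0.0371 0.1477] 8.463700704350039
213 646 [ 0.5659 -0.0234  0.1444] 8.27634359678389
stops 155 [[0.1101, -0.092, 0.0927], [0.1246, -0.0493, 0.0982], [0.1481, 0.0602, 0.1038]]Traceback (most recent call last):
  File "<stdin>", line 18, in <module>
  File "<stdin>", line 15, in sh
    return _quantile_unchecked(
        a, q, axis, out, overwrite_input, method, keepdims, weights)
    return _ureduce(a,
                    func=_quantile_ureduce_func,
    ...<5 lines>...
                    overwrite_input=overwrite_input,
                    method=method)
    r = func(a, **kwargs)
    result = _quantile(arr,
                       quantiles=q,
    ...<2 lines>...
                       out=out,
                       weights=wgt)
    slices_having_nans = np.isnan(arr[-1, ...])
                                  ~~~^^^^^^^^^
IndexError: index -1 is out of bounds for axis 0 with size 0
```

```bash
python3 - <<'E'
from h import *
s=np.load("s.npz");P=s["W"].reshape(-1,3);P=P[np.isfinite(P).all(1)]
c=np.array([0.542,0.128,.152])
for it in range(4):
    Q=cut(P,c)
    k=(abs(Q[:,2]-.070)<.003)&(abs(Q[:,0]-.0575)<.013)&(Q[:,1]>-.33)&(Q[:,1]<-.13)
    f=np.polyfit(Q[k,1],Q[k,0],1); dth=-f[0]
    dx=(np.percentile(Q[k,0]-f[0]*Q[k,1],[3,97]).mean()-.0575)
    b=(abs(Q[:,2]-.037)<.005)&(Q[:,0]>-.05)&(Q[:,0]<.04)&(Q[:,1]>-.38)&(Q[:,1]<-.2)
    dy=np.percentile(Q[b,1],.7)+.347
    c=np.r_[unc([dx,dy],c),c[2]+dth]; print(k.sum(),b.sum(),c.round(4),np.degrees(c[2]))
np.save("c.npy",c)
Q=cut(P,c)
def sh(nm,k): print(nm,k.sum(),np.percentile(Q[k],[2,50,98],axis=0).round(4).tolist() if k.any() else 0)
for sg in(1,-1): sh("stops",(Q[:,2]>.092)&(Q[:,2]<.104)&(Q[:,0]>.105)&(Q[:,0]<.15)&(abs(Q[:,1]-sg*.108)<.03))
sh("endstop",(abs(Q[:,2]-.081)<.003)&(Q[:,0]>-.0)&(Q[:,0]<.045)&(Q[:,1]>.06)&(Q[:,1]<.105))
l=(Q[:,2]>.09)&(Q[:,2]<.108)&(Q[:,0]>-.06)&(Q[:,0]<.052)&(Q[:,1]>-.33)&(Q[:,1]<-.118)
sh("loaf",l); print(cv2.minAreaRect(Q[l,:2].astype(np.float32)*1000))
sh("handle",(Q[:,2]>.14)&(Q[:,2]<.18)&(Q[:,0]<-.05)&(Q[:,0]>-.12)&(abs(Q[:,1])<.09))
# IK checks
for q in(.64,1.2,1.9):
    p=unc([.085-.2*np.cos(q)-.024,0,.03+.2*np.sin(q)+.007],c); print(p.round(3),r.inverse_kinematics(p,rot(c[2])))
for th in (c[2]+np.pi/2,c[2]-np.pi/2): print(r.inverse_kinematics(unc([0,-.3,.08],c),rot(th)))
E
```

```text
369 827 [0.5411 0.1361 0.1496] 8.569877090640599
372 851 [0.5411 0.1362 0.1492] 8.549435871101156
372 852 [0.5411 0.1362 0.1492] 8.549316625182882
372 853 [0.5411 0.1362 0.1492] 8.549315929544745
stops 43 [[0.1168, 0.0982, 0.0922], [0.13, 0.1074, 0.0975], [0.1357, 0.1162, 0.1008]]
stops 40 [[0.1172, -0.1172, 0.0924], [0.1301, -0.1085, 0.0967], [0.1351, -0.0997, 0.1017]]
endstop 93 [[0.0007, 0.0797, 0.0785], [0.021, 0.0876, 0.0816], [0.0435, 0.1041, 0.0839]]
loaf 1784 [[-0.0329, -0.2859, 0.0925], [0.0022, -0.2138, 0.0982], [0.0388, -0.1421, 0.1047]]
((3.2832908630371094, -214.19869995117188), (75.2406997680664, 150.09242248535156), 0.6671971082687378)
handle 843 [[-0.0886, -0.0865, 0.1493], [-0.0767, 0.0001, 0.1595], [-0.0642, 0.0868, 0.1648]]
[0.443 0.121 0.156] [ 1.66189804e-01  3.26423235e-01  1.96985397e+00 -4.44089210e-16
  8.45315445e-01  1.58777242e+00]
[0.53  0.135 0.223] [ 1.63448855e-01  3.77761417e-01  1.69227786e+00 -4.44089210e-16
  1.07155338e+00  1.58503147e+00]
[0.665 0.155 0.226] [ 1.60585294e-01  6.20226822e-01  1.29485258e+00 -4.44089210e-16
  1.22651325e+00  1.58216791e+00]
[-3.44029539e-01  6.68600615e-01  1.61857147e+00 -4.44089210e-16
  8.54420569e-01 -4.93243251e-01]
[-3.44029539e-01  6.68600615e-01  1.61857147e+00 -4.44089210e-16
  8.54420569e-01  2.64834940e+00]
```

The pose fit agrees with the stops, end stop and handle to within about 1 mm. The frame is at q≈0.65, and the loaf centre is at cutter (3, −214) mm, which leaves about a 9 mm fence gap. Next I'll push the frame.

```bash
python3 - <<'E'
from h import *
c=np.load("c.npy");R=rot(c[2]);cx=np.array([np.cos(c[2]),np.sin(c[2]),0])
def P(q,off): return unc([.085-.2*np.cos(q)-off,0,.03+.2*np.sin(q)+.007],c)
r.set_gripper(0.0)
a=P(.64,.06);hi=a.copy();hi[2]=.27
r.move_to(hi,R); r.move_linear(a,vel=.15)
f0=np.array(r.current_contact_force());print("t",r.current_t(),f0.round(1))
r.move_linear(P(.64,.026),vel=.08)
qs=list(np.arange(.72,1.8,.09))+list(np.arange(1.8,1.98,.015))
for q in qs:
    r.move_linear(P(q,.024),vel=.07)
    f=np.array(r.current_contact_force())-f0; print(round(q,3),f.round(1),round(f@cx,1),np.round(r.current_tool_pos()-P(q,.024),4)@cx)
    if q>1.79 and -f@cx>15: break
    if np.linalg.norm(f)>45: print("STOP");break
print("t",r.current_t())
E
```

```text
t 4.1 [-0.4 -0.1 -0.3]
0.72 [-16.9  -3.4  15.3] -17.2 -0.00253168493520697
0.81 [-20.9  -4.5  16.4] -21.4 -0.003520573208923072
0.9 [-13.9  -1.2  11.6] -14.0 -0.0020075086728905613
0.99 [-4.1 -1.1  4.8] -4.2 -0.000593332964229661
1.08 [-0.5  0.5  1.7] -0.5 9.888882737161017e-05
1.17 [ 0.5  0.4 -0.7] 0.5 0.00019777765474322033
1.26 [0.1 0.7 0.3] 0.2 0.0
1.35 [0.4 0.7 0.9] 0.5 0.0
1.44 [ 0.6  0.4 -0.7] 0.7 0.0
1.53 [ 0.1 -0.5 -0.2] 0.1 0.0
1.62 [ 0.2  0.5 -0. ] 0.3 0.0
1.71 [ 0.1 -0.6 -1. ] 0.0 -9.888882737161017e-05
1.8 [-0.1 -0.4 -0.5] -0.2 -9.888882737161017e-05
1.8 [ 0.2 -0.3  0.3] 0.2 -9.888882737161017e-05
1.815 [ 0.5 -0.1 -0.3] 0.4 9.888882737161017e-05
1.83 [0.6 0.4 0.2] 0.7 0.00019777765474322033
1.845 [-0.  -0.4 -0.3] -0.1 0.00019777765474322033
1.86 [ 0.2 -0.2  0.3] 0.2 0.00019777765474322033
1.875 [-0.   0.2  0.3] 0.0 0.00019777765474322033
1.89 [-0.4  0.   1.4] -0.4 0.00019777765474322033
1.905 [-2.3 -0.1  1.5] -2.3 0.0
1.92 [-22.  -4.  15.] -22.4 -0.002417930045106181
t 12.225
```

The contact force vanished mid-way, so I need to check where the frame is.

```bash
python3 - <<'E'
from h import *
b=grab("scene");a=grab("top")
I=np.vstack([b["pixels"][100:330,180:500],a["pixels"][120:260,180:500]])[...,::-1]
cv2.imwrite("pics/f1.png",cv2.resize(I,None,fx=1.6,fy=1.6))
print(r.current_tool_pos(),r.current_opening())
E
```

```text
[0.66674096 0.15507752 0.22568544] 0.003820617016409203
```

View pics/f1.png

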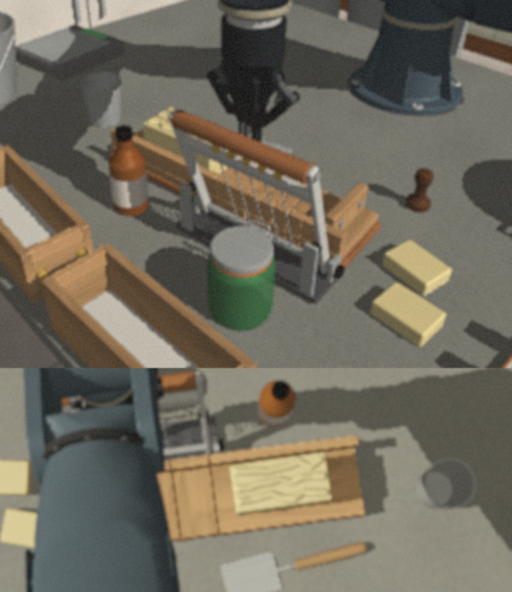

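The image shows the frame leaning back with its handle up (around (245,145)), and the finger in front of it. I'll back off, verify the angle by depth, then seat the loaf against the fence.

```bash
python3 - <<'E'
from h import *
c=np.load("c.npy");R=rot(c[2]);cx=np.array([np.cos(c[2]),np.sin(c[2]),0])
p=np.array(r.current_tool_pos())
r.move_linear(p-.06*cx,vel=.08); r.move_linear(p-.06*cx+[0,0,.05],vel=.2)
f0=np.array(r.current_contact_force())
s=unc([-.075,-.214,.2],c); r.move_to(s,R)
r.set_gripper(.3)
a=grab("top");Q=cut(world(a).reshape(-1,3),c);Q=Q[np.isfinite(Q).all(1)]
k=(Q[:,2]>.2)&(Q[:,2]<.26)&(abs(Q[:,1])<.1)&(Q[:,0]>.05)&(Q[:,0]<.2)
H=Q[k];print("handle",k.sum(),np.percentile(H,[2,50,98],axis=0).round(3).tolist())
top=H[H[:,2]>np.percentile(H[:,2],80)].mean(0);print(top, "q~",np.pi-np.arctan2(.03*0+top[2]-.013-.03,top[0]-.085))
print(r.current_t(),f0.round(1),np.round(r.current_contact_force(),1))
E
```

```text
handle 1037 [[0.137, -0.096, 0.219], [0.147, 0.0, 0.231], [0.161, 0.096, 0.235]]
[ 0.14868033 -0.00038328  0.23398286] q~ 1.8926381926636437
15.1167 [ 0.1 -0.2 -1.1] [-0.2 -0.3 -0.2]
```

The frame is at q≈1.89, on its stops. Next is the loaf.

```bash
cat >> h.py <<'E'
def push(c,start,d,goal,lim,z=.072,coarse=.03,near=.006,f0=0):
    """push from cutter xy start along axis d(0/1) up to coordinate goal+4mm; stop at force lim; fine steps near goal"""
    p=np.r_[start,z];a=c[2];u=np.array([[np.cos(a),np.sin(a),0],[-np.sin(a),np.cos(a),0]])[d]
    r.move_linear(unc(p,c),vel=.1); f0=np.array(r.current_contact_force())
    while p[d]<goal+.004:
        p[d]+= coarse if p[d]+coarse<goal-near else .0015
        r.move_linear(unc(p,c),vel=.05)
        f=-(np.array(r.current_contact_force())-f0)@u
        print(round(p[d],4),round(f,1),end="; ")
        if f>lim: break
    print("\nend",cut(r.current_tool_pos(),c).round(4),"t",r.current_t())
    p[d]-=.03; r.move_linear(unc(p,c),vel=.08); p[2]=.16; r.move_linear(unc(p,c),vel=.2)
E
python3 - <<'E'
from h import *
c=np.load("c.npy")
push(c,[-.075,-.214],0,-.036,11,coarse=.012)
R2=rot(c[2]+np.pi/2)
r.move_to(unc([.0125,-.328,.16],c),R2)
push(c,[.0125,-.328],1,-.081,13)
a=grab("top");Q=cut(world(a).reshape(-1,3),c)
l=(Q[:,2]>.09)&(Q[:,2]<.108)&(Q[:,0]>-.06)&(Q[:,0]<.055)&(Q[:,1]>-.33)&(Q[:,1]<.1)
print(l.sum(),cv2.minAreaRect(Q[l][:,:2].astype(np.float32)*1000))
b=grab("scene");cv2.imwrite("pics/f2.png",cv2.resize(np.vstack([b["pixels"][100:330,180:500],a["pixels"][120:260,180:500]])[...,::-1],None,fx=1.6,fy=1.6))
E
```

```text
-0.063 -1.8; -0.051 -0.2; -0.0495 -0.7; -0.048 -0.8; -0.0465 2.6; -0.045 3.0; -0.0435 3.0; -0.042 1.5; -0.0405 1.9; -0.039 2.3; -0.0375 4.6; -0.036 12.4; 
end [-0.0379 -0.2136  0.0714] t 19.8333
-0.298 0.6; -0.268 0.7; -0.238 0.5; -0.208 0.9; -0.178 0.8; -0.148 0.0; -0.118 0.5; -0.088 0.6; -0.0865 0.4; -0.085 2.7; -0.0835 7.5; -0.082 18.6; 
end [ 0.0125 -0.0838  0.0721] t 30.475
1027 ((12.15751838684082, 4.994071960449219), (75.03988647460938, 150.17813110351562), 0.29670268297195435)
```

View pics/f2.png

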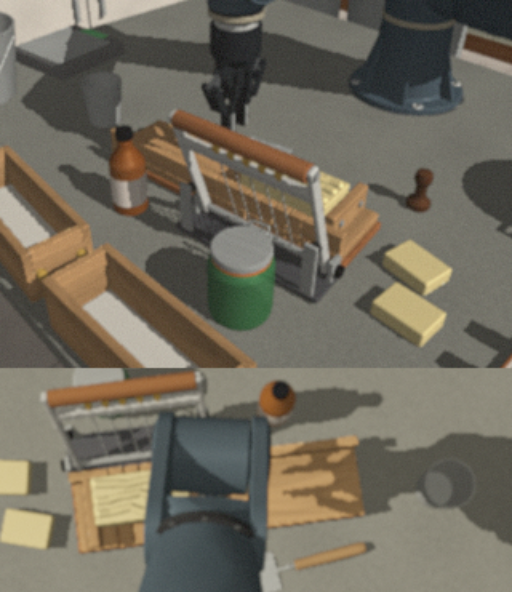

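The picture shows the loaf in the corner (around (120,500)) with the frame leaning back. The measured loaf centre is (12.2, 5.0) mm at 0.3°, against the nominal (12.5, 5.0). I'll move clear, check once more without occlusion, and hand in.

```bash
python3 - <<'E'
from h import *
c=np.load("c.npy")
r.move_linear(unc([-.02,-.3,.25],c),vel=.2)
a=grab("top");Q=cut(world(a).reshape(-1,3),c)
l=(Q[:,2]>.09)&(Q[:,2]<.108)&(Q[:,0]>-.06)&(Q[:,0]<.055)&(Q[:,1]>-.13)&(Q[:,1]<.1)
R=cv2.minAreaRect(Q[l][:,:2].astype(np.float32)*1000);print(l.sum(),R)
k=(Q[...,2]>.225)&(Q[...,2]<.26)&(abs(Q[...,1])<.1)&(Q[...,0]>.05)&(Q[...,0]<.2)
t=np.median(Q[k],0);print("handle",t)
ok=abs(R[0][0]-12)<2.5 and abs(R[0][1]-4.8)<3 and t[0]>.142
print(ok,r.current_t(),np.round(r.current_contact_force(),1))
if ok: r.sleep(.5); r.hand_in()
E
```

```text
1792 ((12.209840774536133, 4.7122344970703125), (75.18062591552734, 149.95681762695312), 0.006160133983939886)
handle [0.14794068 0.00036976 0.23129142]
True 32.95 [ 0.6 -0.1 -0.1]
the job is handed in; nothing more can be done
```

I pushed the wire frame back onto its rear stops by the handle. I then pushed the loaf flat against the fence and along the bed to the end stop, and handed in at about 33 s with the arm clear.

- **Loaf:** the last check put its centre at cutter (12.2, 4.7) mm against the nominal (12.5, 5.0), with a skew of about 0°. The push forces I read stayed under 19 N.
- **Frame:** it measured about 1.89 rad before the loaf pushes. After them the handle position was unchanged.
- **One oddity:** the contact force fell to about zero through the middle of the frame's swing, then reached about 27 N at the stop. It may have moved slightly ahead of the finger. I couldn't read its speed, so I have no direct check on the 3 rad/s limit. The finger moved at about 0.35 rad/s.
- **Other things on the table:** in the images they looked undisturbed, but I did not measure their positions again.

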